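# Hook the coaster-drying shelf onto its slotted rack

### The job

Hang the mint shelf on the slotted drying rack: take it by its grip fin, hook both tabs into the two slots, then push it gently down until it is fully home and the orange catch snaps out and locks it. Do not force it against the rack, leave everything else where it is, and let go of the shelf.

Things in the scene. Friction and masses are not known exactly. Their poses are not given: they have to be found in the camera images.
- shelf_grip (a point): Loose mint drying shelf (0.25-0.42 kg), first standing level on its tray. Point on its upright grip fin where to grasp: fin 10 mm thick (y), 54 mm long (x), centred here; its top 20 mm above, tray floor 69 mm below this point. Shelf axes: z up, +x out of the back, the way the hook tabs point, -x along the tray. Take it from above, fingers closing along y.
- shelf_heel (a point): Middle of the shelf's lower rear edge: 33 mm to +x and 75 mm below shelf_grip, same axes. Tray 136 mm wide (y), reaching 100 mm to -x, floor 6 mm, lip 10 mm. Back plate 6 mm thick, rear face at x = 0 here, 90 mm wide, 75 mm high, with a window in the middle for the catch (y -12 to 12, z 10 to 27 mm).
- shelf_tabs (a point): Midway between the noses of the shelf's two steel hook tabs; 13.5 mm to +x and 48 mm above shelf_heel, same axes. Tabs at y = -30 and +30 mm, each 6 mm wide: from the plate's rear face a shank (heel z 50 to 62 mm), and at heel x 7.5 to 13.5 mm a lip hanging from z 62 down to 34 mm.
- stand: Fixed drying rack. Origin on the table under the middle of the strip's front face. z up, x INTO the rack (shelf goes on along +x). Grey foot plate 10 mm thick, x -130 to 60, y -80 to 80 mm; two posts behind the strip at y = +-55 mm; white strip 5 mm thick (x 0 to 5), 124 mm wide, top at z 172 mm. More than 40 N between the rack and shelf or fingers damages it.
- rack_slots (a point): Stand axes, 120 mm above the stand's origin: nominal sill height, midway between the strip's two slots (10 mm wide, 44 mm tall from the sill up, at y = -30 and +30 mm). The strip is clamped on by hand: slots, sills and catch really lie up to 9 mm to either side and up to 6 mm higher or lower; no reading tells this, so find slots and bottom stop by feel. x is exact.
- rack_home (a point): Stand axes, 70 mm above its origin: nominal place of shelf_heel when home (plus the hidden offset; 2-3 mm of play). Tabs enter with the heel 16 to 32 mm above home, till heel x is about -1 mm; tabs that miss stop on the face at heel x -13.5 mm. Pushed down, the shelf rides over the catch from 22 to 2 mm above home (about 5 to 15 N), then stops hard on the sills.
- catch (a joint): Orange spring catch, 16 mm wide, mid-strip below the slots. Value in m: 0 = standing 5 mm out of the strip's face, 0.005 = pressed flush. Sloping top, flat underside 12 mm above the heel's home height: the shelf's plate presses it in on the way down, and it snaps out to 0 through the plate's window in the last 2 mm, so the shelf cannot be lifted off.
- coaster_foot: Bystander, to be left where it is: finished mosaic coaster, round wood disc 90 mm across, 12 mm thick, lying on the front of the rack's foot plate. Origin: centre of its underside.
- coaster_table: Bystander, to be left where it is: finished mosaic coaster, round wood disc 90 mm across, 12 mm thick, on the table. Origin: centre of its underside.
- bowl: Bystander, to be left where it is: mint mixing bowl, 110 mm across, 50 mm high. Origin: centre of its underside.
- puck: Bystander, to be left where it is: white round sponge holder, 60 mm across, 25 mm high. Origin: centre of its underside.
- glue: Bystander, to be left where it is: small white glue bottle, 32 mm across, 75 mm high. Origin: centre of its underside.
- phone: Bystander, to be left where it is: pink phone lying flat, 150 x 73 x 9 mm. Origin: centre of its underside.
- mandarin: Bystander, to be left where it is: mandarin, 70 mm across, 54 mm high. Origin: centre of its underside.
- spatula: Bystander, to be left where it is: mint spatula, 160 mm long, lying on the table.
Mind the look-alikes: they are no part of the job. Leave any blue or purple look-alike of the part that bears shelf_grip alone.

How it is judged:
By the outcome, as a careful person would: the job done as asked, in the order asked, and still so for the second after the job is handed in, with the robot touching nothing.
It also fails if it takes over 54 s, if anything falls off the work surface, if the arm or the gripper's body presses on something with over 40 N, if the wrist force passes 120 N, or if a joint passes its speed limit or range.

### The arm

A 7-joint arm with a two-finger parallel gripper is mounted at the origin on the work surface. World frame = base frame: x ahead of the robot, y to its left, z up, the work surface at z = 0. Lengths are in m, angles in rad, forces in N, time in s.
With the tool pointing down it reaches from about 0.35 to 0.9 m from the base axis. Payload 7.2 kg.
Tool frame: the origin (TCP) lies on the centre line of the jaws, within the pads' length; the fingertips stand 25 mm ahead of it and the grasp point (between the pads) lies 6 mm ahead of it; z points along the fingers, y is the direction in which the jaws open and shut (so a half turn about z gives the same grasp; the last joint's range is limited). The gripper opens to 88 mm and grips with 3 to 60 N. Pads are 20 mm wide; open, the fingers measure 115 mm over their backs; the gripper's body (75 mm by 178 mm) begins 61 mm behind the grasp point.
Start: joints at [-1.334, 0.411, -0.013, 1.596, 0.006, 1.134, -0.082], TCP at [0.188, 0.596, 0.248] pointing down, gripper open.
Joint ranges: [-2.95, 2.95], [-0.29, 1.99], [-1.47, 1.44], [0.14, 2.54], [-1.03, 4.17], [0.13, 1.85], [-2.86, 2.86]. Speed limits (rad/s): [2.39, 2.39, 3.01, 3.01, 3.14, 3.14, 3.14].

### API

Orientations are given as a unit quaternion [x, y, z, w].
In Python, from rig import * gives the robot as it stands.
- The arm moves only by the shell command python3 -m pendant 'ROWS'. ROWS is JSON, a list that holds one entry, the list of rows, each a list of 7 numbers: the shift along the tool's x, y, z normalised to -1 to 1, where 1 is 0.02 m, then the turn, a rotation vector about the tool's x, y, z normalised to -1 to 1, where 1 is 5 degrees, then the gripper's target within -1 to 1 (shut at 1, half-way at 0, fully open at -1). A call has 1 to 20 rows; each row shifts and turns the commanded pose from where the row before left it, along the tool's axes as they then stand; what a row does not reach is not made up. A row lasts 1/12 s, in which the tool goes at most 41.7 mm and 7.16 degrees, less where a joint would pass 70% of its speed; a pose out of reach is approached as far as the arm can. A call with a number of a shift or a turn outside -1 to 1 is refused whole. A call with a gripper value outside its range is refused whole. The fingers move at their own pace and stop on an object; the grip force is fixed at half the most. Time passes only in rows, so rows that do not move let the fingers close. It gives the time, the measured TCP pose, the force and the opening at its end, in the units of the state.
- read_state(): the state, without advancing time (a new reading comes with each control period).
- grab_frame(name): name is "scene" or "top"; returns a dict with "image" (480x640x3 uint8, red, green, blue), "range_z" (480x640 float32, m along the optical axis (not along the pixel's ray), 0 where there is no reading), "vertical_fov" (degrees; the focal length in pixels is half the picture's height over the tangent of half this angle, whatever the lens; pixels are square), "cx", "cy" (the principal point, pixels), "R" (3x3) and "t" (3): a world point X has camera coordinates R X + t. Camera axes: x right, y down, z forward; pixel columns grow to the right and rows downward; lengths in m; the calibration is good to about 2 mm. A picture is of the moment at which its call begins.
- close_job(): hands the job in, once; it reports no verdict.
The state is a dict: "time_s": time; "q": joint angles; "qd": joint speeds; "effort": joint torques, N m; "tool_pos": TCP position; "tool_rot": TCP orientation; "force": force on the tool from outside, world axes, zero at the start; "moment": the same for the moment, N m; "finger_gap": finger opening in m.
Only numpy, scipy, OpenCV 4.12 (cv2) and the standard library are available. Lean on these libraries where they do the work, as an engineer would, in place of code of your own. Each camera call takes 0.05 s, during which the arm holds its last target. There are 200 camera calls.

## Working session

There is one attempt and no reset: what is moved stays moved. The work goes in short steps, Python scripts to look and compute and a shell command to move; the robot and the scene stay as the last step left them, time stands still between calls to the robot, and variables do not carry over. Pictures are saved under pics/ and viewed, on a budget of 10 in all, crops included, one or two more only if the job needs it, and the job is handed in when it is done.

```bash
mkdir -p pics; ls
cat > h.py <<'E'
from rig import *
import numpy as np, cv2
from scipy.spatial.transform import Rotation as Rot
def grab(n):
    f=grab_frame(n); H=f["image"].shape[0]
    f["f"]=H/2/np.tan(np.radians(f["vertical_fov"])/2); return f
def cloud(f):
    h,w=f["range_z"].shape; v,u=np.mgrid[:h,:w]; z=f["range_z"].astype(float)
    c=np.stack([(u-f["cx"])/f["f"]*z,(v-f["cy"])/f["f"]*z,z],-1)
    P=(c-np.array(f["t"]))@np.array(f["R"]); P[z<=0]=np.nan; return P
E
python3 - <<'E'
from h import *
s=read_state(); print({k:np.round(v,3) for k,v in s.items()})
for n in("scene","top"):
    f=grab(n); cv2.imwrite(f"pics/{n}0.png",f["image"][...,::-1])
    print(n,f["f"],f["cx"],f["cy"],np.round(f["R"],3).tolist(),np.round(f["t"],3))
    np.savez(f"{n}0.npz",img=f["image"],P=cloud(f))
E
```

```text
pics
{'time_s': np.float64(0.0), 'q': array([-1.334,  0.412, -0.013,  1.597,  0.006,  1.134, -0.082]), 'qd': array([ 0.   , -0.   ,  0.001,  0.001,  0.001,  0.002, -0.001]), 'effort': array([-1.0000e-03, -5.8795e+01,  6.4100e-01, -2.9107e+01, -5.4000e-02,
        1.8000e-02,  0.0000e+00]), 'tool_pos': array([0.187, 0.596, 0.247]), 'tool_rot': array([ 0.152,  0.988, -0.001, -0.   ]), 'force': array([-0.682, -0.09 ,  0.015]), 'moment': array([-0.009, -0.049, -0.084]), 'finger_gap': np.float64(0.087)}
scene 570.2657960079516 322.88803850134514 243.7787118860621 [[-0.89, 0.456, -0.01], [0.326, 0.619, -0.714], [-0.32, -0.639, -0.7]] [ 0.49  -0.084  1.556]
top 475.9196877055213 307.63018513183977 238.4615428927717 [[0.007, -1.0, -0.009], [-0.988, -0.006, -0.152], [0.152, 0.01, -0.988]] [-0.01   0.528  1.142]
```

View pics/scene0.png

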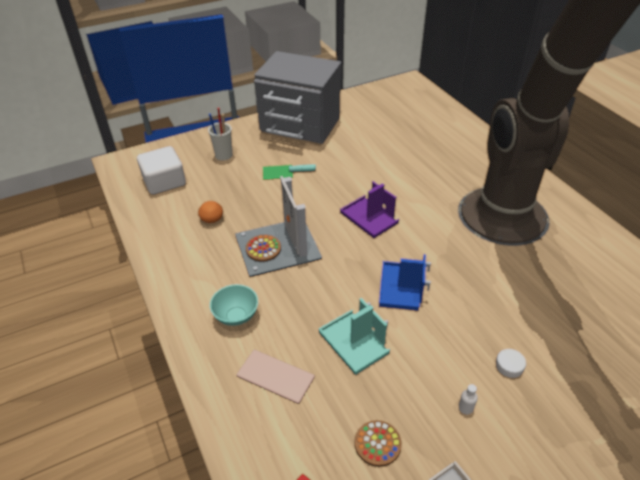

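View pics/top0.png

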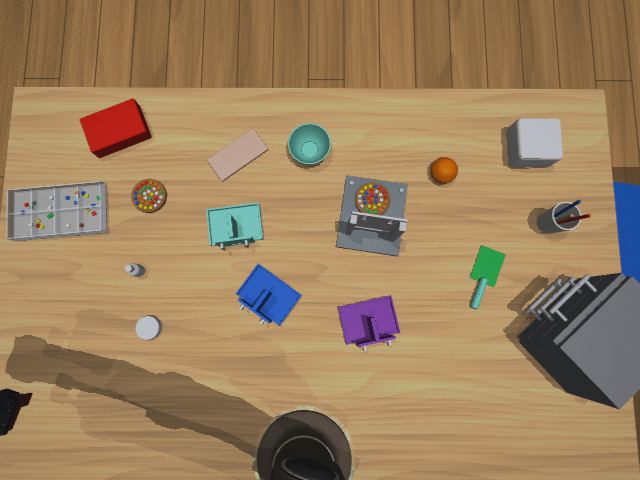

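The mint shelf is at scene (355,338) and top (235,225). The look-alikes are blue (top 268,295) and purple (top 370,322). The rack is at top (373,215), with its front and coaster facing away from the robot. Only the mint one fits the task. I'll confirm it in an enlarged crop and measure.

Run:
```python
from h import *
d=np.load("top0.npz"); img=d["img"]; P=d["P"]
c=img[160:280,190:430]; cv2.imwrite("pics/crop1.png",cv2.resize(c[...,::-1],None,fx=3.3,fy=3.3,interpolation=cv2.INTER_CUBIC))
for n in("scene","top"):
    d=np.load(n+"0.npz"); img=d["img"]; P=d["P"]
    hsv=cv2.cvtColor(img,cv2.COLOR_RGB2HSV)
    m=cv2.inRange(hsv,(75,60,40),(95,255,255))
    k,l,st,ce=cv2.connectedComponentsWithStats(m)
    for i in range(1,k):
        if st[i,4]<300: continue
        p=P[l==i]; p=p[~np.isnan(p[:,0])]
        print(n,ce[i].round(),st[i],"z pct",np.percentile(p[:,2],[1,25,50,75,99]).round(4),p.mean(0).round(3))
        if 3<0: pass
    # rack by height box
    for nm,box in(("rack",None),):
        pass
d=np.load("top0.npz"); P=d["P"]
sub=P[190:245,330:420].reshape(-1,3); 
print("rack z hist",np.histogram(sub[:,2],bins=np.arange(-.005,.2,.01)))
hi=sub[sub[:,2]>.15]; print(len(hi),hi.mean(0),hi.min(0),hi.max(0))
tb=P[340:360,180:240].reshape(-1,3);print("table z",np.nanmedian(tb[:,2]))
```

```text
scene [234. 305.] [ 211  286   46   39 1401] z pct [0.0007 0.0103 0.0222 0.0365 0.0499] [ 0.77  -0.019  0.024]
scene [357. 338.] [ 320  300   69   73 2753] z pct [-0.0001  0.0039  0.0068  0.0316  0.0939] [0.565 0.191 0.021]
top [309. 143.] [ 288  123   43   41 1358] z pct [0.0011 0.0101 0.0213 0.0373 0.0521] [ 0.781 -0.008  0.024]
top [234. 224.] [ 207  203   56   43 2006] z pct [0.0002 0.0048 0.0071 0.0151 0.0963] [0.567 0.18  0.019]
rack z hist (array([1419, 1640,  733,  110,   90,   49,   44,   46,   42,   50,   49,
         49,   64,   54,   48,   53,   59,  245,   36,    0]), array([-0.005,  0.005,  0.015,  0.025,  0.035,  0.045,  0.055,  0.065,
        0.075,  0.085,  0.095,  0.105,  0.115,  0.125,  0.135,  0.145,
        0.155,  0.165,  0.175,  0.185,  0.195]))
372 [ 0.55227358 -0.16533148  0.16760224] [ 0.52666156 -0.2268755   0.15006948] [ 0.57006615 -0.09993689  0.17785082]
table z -0.0001838918911928362
```

View pics/crop1.png

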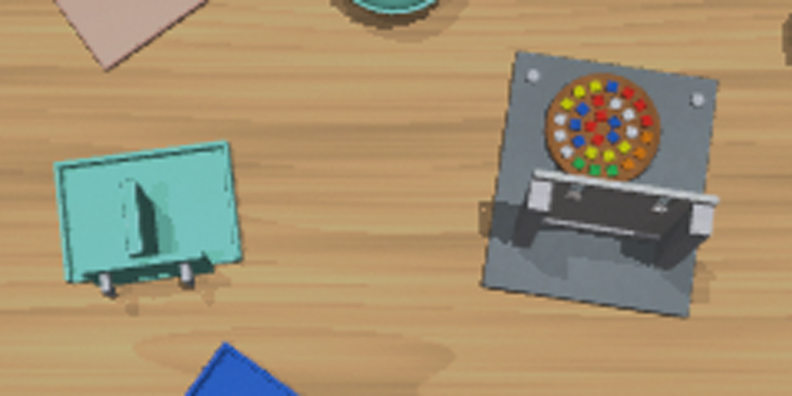

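Crop: the mint shelf's fin runs from (130,180) to (150,255), with two steel tabs at (107,290) and (187,275) on the robot side. It is the right part. The rack strip's top edge runs from (535,172) to (718,200). Next I'll compute both poses from two views.

```bash
cat > meas.py <<'E'
from h import *
def line(p):  # direction angle by PCA, robust-ish
    c=np.median(p,0)
    for _ in range(3):
        u,s,v=np.linalg.svd(p-p.mean(0),full_matrices=False)
        r=abs((p-p.mean(0))@v[1]); p=p[r<max(.003,2.5*r.std())]
    return p.mean(0),v[0],p
def rect(p):
    return cv2.minAreaRect((p*1000).astype(np.float32))
E
python3 - <<'E'
from meas import *
for n in("top","scene"):
    d=np.load(n+"0.npz"); img=d["img"]; P=d["P"]
    hsv=cv2.cvtColor(img,cv2.COLOR_RGB2HSV)
    m=cv2.inRange(hsv,(75,60,25),(95,255,255))
    k,l,st,ce=cv2.connectedComponentsWithStats(m)
    tgt=min(range(1,k),key=lambda i:np.hypot(*(ce[i]-((234,224) if n=="top" else (357,338)))))
    p=P[l==tgt]; p=p[p[:,2]>-.01]
    print(n,"shelf all rect",rect(p[:,:2]))
    t=p[p[:,2]>.089]; print(" fin top n",len(t),t.mean(0).round(4), "rect",rect(t[:,:2]))
    pl=p[(p[:,2]>.064)&(p[:,2]<.08)];print(" z64-80 n",len(pl),rect(pl[:,:2]))
    # rack: grey, foot plate
    reg=(P[...,0]>.4)&(P[...,0]<.8)&(P[...,1]>-.32)&(P[...,1]<0)
    g=reg&(P[...,2]>.007)&(P[...,2]<.0135)&(hsv[...,1]<60)
    k,l2,st2,_=cv2.connectedComponentsWithStats(g.astype(np.uint8)); j=1+st2[1:,4].argmax()
    print(" foot",g.sum(),rect(P[g][:,:2]), rect(P[l2==j][:,:2]))
    s=reg&(P[...,2]>.165)&(P[...,2]<.18); q=P[s]
    print(" top z",np.percentile(q[:,2],[5,50,95]).round(4),rect(q[:,:2]), "white:",end="")
    w=s&(hsv[...,2]>190); print(w.sum(),rect(P[w][:,:2]))
    f=reg&(P[...,2]>.03)&(P[...,2]<.165); 
    if n=="scene":
        q=P[f];print(" face pts",len(q)); 
    o=reg&(hsv[...,0]>5)&(hsv[...,0]<20)&(hsv[...,1]>150)&(P[...,2]>.04)
    print(" orange",o.sum(),P[o].mean(0) if o.any() else "")
E
```

```text
top shelf all rect ((566.8094482421875, 181.3646697998047), (100.95188903808594, 135.5402374267578), 7.443426132202148)
 fin top n 95 [0.5501 0.1794 0.0945] rect ((550.42626953125, 179.54229736328125), (52.334617614746094, 9.874336242675781), 6.646775722503662)
 z64-80 n 141 ((524.4532470703125, 179.97055053710938), (68.25203704833984, 73.1124496459961), 44.17991256713867)
 foot 2097 ((595.4281005859375, -170.08062744140625), (159.80133056640625, 190.17945861816406), 81.70374298095703) ((595.4281005859375, -170.08062744140625), (159.80133056640625, 190.17945861816406), 81.70374298095703)
 top z [0.1657 0.1706 0.176 ] ((548.747802734375, -163.78175354003906), (125.054443359375, 26.954763412475586), 81.5903091430664) white:114 ((549.0980224609375, -164.37840270996094), (119.04041290283203, 23.67438507080078), 81.44902038574219)
 orange 0 
scene shelf all rect ((569.8228759765625, 184.72769165039062), (99.89990234375, 138.57382202148438), 7.833254337310791)
 fin top n 98 [0.5529 0.1828 0.0929] rect ((553.6790161132812, 182.3147735595703), (51.2491340637207, 12.39974308013916), 6.456607341766357)
 z64-80 n 185 ((533.3067626953125, 189.33981323242188), (69.66354370117188, 70.64405822753906), 38.835689544677734)
 foot 1165 ((598.0303955078125, -166.24098205566406), (164.12107849121094, 189.20018005371094), 81.9434814453125) ((598.0303955078125, -166.24098205566406), (164.12107849121094, 189.20018005371094), 81.9434814453125)
 top z [0.1653 0.1696 0.1746] ((551.0433959960938, -161.33285522460938), (128.97584533691406, 26.20762062072754), 81.28941345214844) white:16 ((559.8763427734375, -152.99354553222656), (18.77210235595703, 94.47627258300781), 4.848555564880371)
 face pts 1384
 orange 3 [ 0.61797551 -0.21465724  0.07360881]
```

```bash
cat > go.py <<'E'
from h import *
import sys
# usage: go.py x y z yawdeg : remaining turn (units) and shift in the tool axes at target yaw (units of 20 mm)
s=read_state(); p=np.array(s["tool_pos"]); R=Rot.from_quat(s["tool_rot"]).as_matrix()
x,y,z,yw=map(float,sys.argv[1:5]); a=np.radians(yw)
T=np.array([[np.cos(a),np.sin(a),0],[np.sin(a),-np.cos(a),0],[0,0,-1]]).T.reshape(3,3)
T=np.column_stack([[np.cos(a),np.sin(a),0],[np.sin(a),-np.cos(a),0],[0,0,-1]])
print("t",round(s["time_s"],2),"pos",p.round(4),"force",np.round(s["force"],1),"mom",np.round(s["moment"],2),"gap",round(s["finger_gap"],4))
print("turn units",np.round(np.degrees(Rot.from_matrix(R.T@T).as_rotvec())/5,2),"shift units",np.round(T.T@(np.array([x,y,z])-p)/.02,2))
E
python3 go.py .552 .181 .15 187.2
python3 -m pendant '[[[0,0,0,0,0,-0.98,-1],[0,0,0,0,0,-0.98,-1],[0,0,0,0,0,-0.98,-1],[0,0,0,0,0,-0.98,-1],[0,0,0,0,0,-0.98,-1],[0,0,0,0,0,0,-1]]]'
python3 go.py .552 .181 .15 187.2
```

```text
t 0.1 pos [0.1875 0.5958 0.2469] force [-1.   0.4  1.1] mom [0.   0.03 0.  ] gap 0.0876
turn units [-0.02 -0.   -4.93] shift units [-15.48 -22.86   4.85]
time_s: 0.6
tool_pos: [0.1876, 0.5959, 0.2471]
tool_rot: [-0.063, 0.998, -0.0, -0.0]
force: [0.9, 0.1, 0.4]
finger_gap: 0.0879
t 0.6 pos [0.1876 0.5959 0.2471] force [0.9 0.1 0.4] mom [0.07 0.01 0.03] gap 0.0879
turn units [-0.01 -0.01  0.01] shift units [-15.48 -22.86   4.86]
```

```bash
python3 -m pendant '[[[-0.65,-0.95,0.1,0,0,0,-1],[-0.65,-0.95,0.1,0,0,0,-1],[-0.65,-0.95,0.1,0,0,0,-1],[-0.65,-0.95,0.1,0,0,0,-1],[-0.65,-0.95,0.1,0,0,0,-1],[-0.65,-0.95,0.1,0,0,0,-1],[-0.65,-0.95,0.1,0,0,0,-1],[-0.65,-0.95,0.1,0,0,0,-1],[-0.65,-0.95,0.1,0,0,0,-1],[-0.65,-0.95,0.1,0,0,0,-1],[-0.65,-0.95,0.1,0,0,0,-1],[-0.65,-0.95,0.1,0,0,0,-1],[-0.65,-0.95,0.1,0,0,0,-1],[-0.65,-0.95,0.1,0,0,0,-1],[-0.65,-0.95,0.1,0,0,0,-1],[-0.65,-0.95,0.1,0,0,0,-1],[-0.65,-0.95,0.1,0,0,0,-1],[-0.65,-0.95,0.1,0,0,0,-1],[-0.65,-0.95,0.1,0,0,0,-1],[-0.65,-0.95,0.1,0,0,0,-1]]]'
python3 -m pendant '[[[-0.65,-0.95,0.5,0,0,0,-1],[-0.65,-0.95,0.5,0,0,0,-1],[-0.65,-0.95,0.5,0,0,0,-1],[-0.5,-0.9,0.5,0,0,0,-1],[0,0,0,0,0,0,-1],[0,0,0,0,0,0,-1]]]'
python3 go.py .552 .181 .081 187.2
python3 - <<'E'
from h import *
f=grab("top"); im=cv2.resize(f["image"][160:280,170:330,::-1],None,fx=4,fy=4,interpolation=cv2.INTER_CUBIC)
g=grab("scene"); im2=cv2.resize(g["image"][250:400,260:460,::-1],(640,480))
cv2.imwrite("pics/pre.png",cv2.resize(np.hstack([im,im2]),None,fx=.62,fy=.62) )
E
```

```text
time_s: 2.27
tool_pos: [0.4927, 0.2499, 0.2074]
tool_rot: [-0.06, 0.998, -0.0, -0.0]
force: [0.7, 0.2, -0.7]
finger_gap: 0.0877
time_s: 2.77
tool_pos: [0.55, 0.1811, 0.1668]
tool_rot: [-0.059, 0.998, -0.0, -0.001]
force: [0.2, 1.2, -0.3]
finger_gap: 0.0883
t 2.77 pos [0.55   0.1811 0.1668] force [ 0.2  1.2 -0.3] mom [-0.   -0.05  0.02] gap 0.0883
turn units [-0.01 -0.02 -0.09] shift units [-0.1  -0.02  4.29]
```

View pics/pre.png

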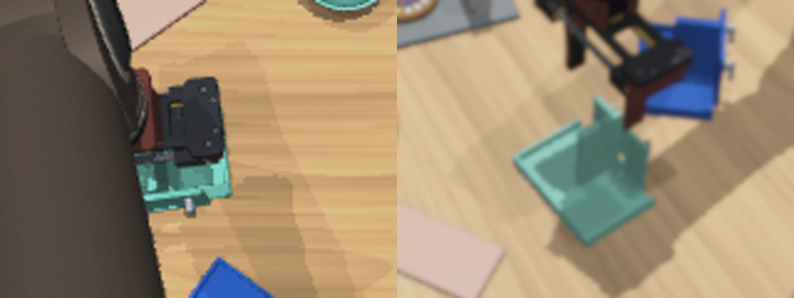

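The gripper straddles the fin of the mint shelf (scene half, fin at 605,115). I'll descend, close and lift.

```bash
python3 -m pendant '[[[-0.1,0,0.9,0,0,-0.09,-1],[0,0,0.9,0,0,0,-1],[0,0,0.9,0,0,0,-1],[0,0,0.8,0,0,0,-1],[0,0,0.5,0,0,0,-1],[0,0,0.27,0,0,0,-1],[0,0,0,0,0,0,-1],[0,0,0,0,0,0,1],[0,0,0,0,0,0,1],[0,0,0,0,0,0,1],[0,0,0,0,0,0,1],[0,0,0,0,0,0,1],[0,0,0,0,0,0,1],[0,0,0,0,0,0,1],[0,0,0,0,0,0,1]]]'
python3 go.py .552 .181 .081 187.2
```

```text
time_s: 4.12
tool_pos: [0.552, 0.1827, 0.0823]
tool_rot: [-0.065, 0.998, 0.0, 0.0]
force: [0.5, 0.1, -1.0]
finger_gap: 0.038
t 4.12 pos [0.552  0.1827 0.0823] force [ 0.5  0.1 -1. ] mom [-0.03  0.03 -0.01] gap 0.038
turn units [0.   0.   0.06] shift units [ 0.01 -0.08  0.07]
```

```bash
python3 -m pendant '[[[0,0,0,0,0,0,1],[0,0,0,0,0,0,1],[0,0,0,0,0,0,1],[0,0,0,0,0,0,1],[0,0,0,0,0,0,1],[0,0,0,0,0,0,1],[0,0,0,0,0,0,1]]]'
python3 go.py .552 .181 .081 187.2
```

```text
time_s: 4.7
tool_pos: [0.552, 0.1824, 0.0822]
tool_rot: [-0.065, 0.998, -0.0, -0.0]
force: [-0.6, -1.6, 0.9]
finger_gap: 0.0101
t 4.7 pos [0.552  0.1824 0.0822] force [-0.6 -1.6  0.9] mom [-0.19  0.04 -0.01] gap 0.0101
turn units [-0.   -0.    0.05] shift units [ 0.01 -0.07  0.06]
```

```bash
python3 -m pendant '[[[0,0,-0.4,0,0,0,1],[0,0,-0.9,0,0,0,1],[0,0,-0.9,0,0,0,1],[0,0,-0.9,0,0,0,1],[0,0,-0.9,0,0,0,1],[0,0,-0.9,0,0,0,1],[0,0,-0.5,0,0,0,1],[0,0,0,0,0,1,1],[0,0,0,0,0,1,1],[0,0,0,0,0,1,1],[0,0,0,0,0,0.1,1],[0,0,0,0,0,0,1]]]'
python3 go.py .640 -.174 .180 171.8
```

```text
time_s: 5.7
tool_pos: [0.5516, 0.1829, 0.19]
tool_rot: [0.069, 0.998, -0.0, -0.0]
force: [0.7, 0.4, -3.2]
finger_gap: 0.0098
t 5.7 pos [0.5516 0.1829 0.19  ] force [ 0.7  0.4 -3.2] mom [-0.01  0.07  0.01] gap 0.0098
turn units [-0.   -0.01  0.06] shift units [ -6.92 -17.03   0.5 ]
```

```bash
python3 -m pendant '[[[-0.8,-0.5,0,0,0,0.06,1],[-0.9,-0.95,0,0,0,0,1],[-0.9,-0.95,0,0,0,0,1],[-0.9,-0.95,0,0,0,0,1],[-0.9,-0.95,0,0,0,0,1],[-0.9,-0.95,0,0,0,0,1],[-0.9,-0.95,0,0,0,0,1],[-0.7,-0.95,0,0,0,0,1],[0,-0.95,0,0,0,0,1],[0,-0.95,0,0,0,0,1],[0,-0.95,0,0,0,0,1],[0,-0.95,0,0,0,0,1],[0,-0.95,0,0,0,0,1],[0,-0.95,0,0,0,0,1],[0,-0.95,0,0,0,0,1],[0,-0.95,0,0,0,0,1],[0,-0.95,0,0,0,0,1],[0,-0.95,0,0,0,0,1],[0,-0.35,0.4,0,0,0,1],[0,0,0,0,0,0,1]]]'
python3 go.py .640 -.174 .178 171.8
python3 - <<'E'
from h import *
for n in("top","scene"):
    f=grab(n); np.savez(n+"1.npz",img=f["image"],P=cloud(f)); 
    c=f["image"][150:270,310:470] if n=="top" else f["image"][150:300,200:400]
    cv2.imwrite(f"pics/{n}1.png",cv2.resize(c[...,::-1],(800,600),interpolation=cv2.INTER_CUBIC))
E
```

```text
time_s: 7.37
tool_pos: [0.638, -0.176, 0.1805]
tool_rot: [0.073, 0.997, -0.0, -0.001]
force: [0.1, -1.1, -4.5]
finger_gap: 0.0099
t 7.37 pos [ 0.638  -0.176   0.1805] force [ 0.1 -1.1 -4.5] mom [-0.03  0.05  0.02] gap 0.0099
turn units [-0.01 -0.03 -0.04] shift units [-0.09  0.11  0.12]
```

View pics/scene1.png

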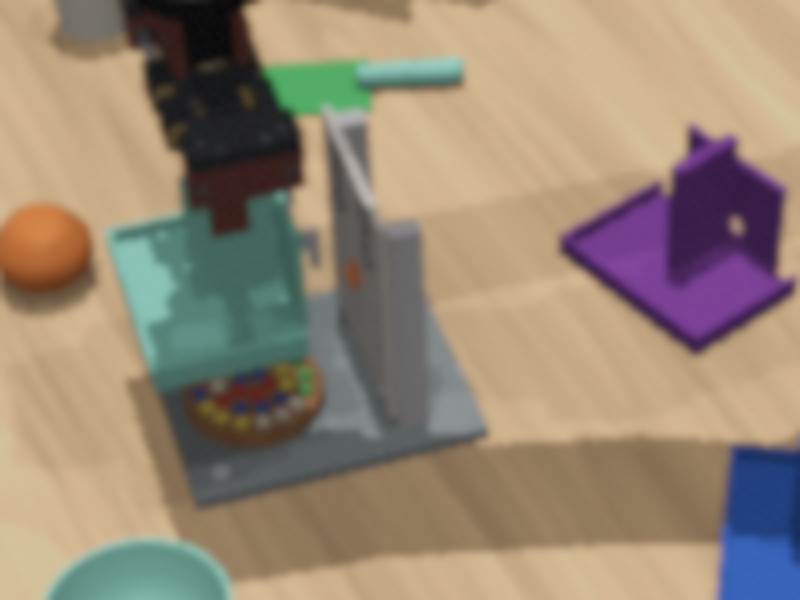

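View pics/top1.png

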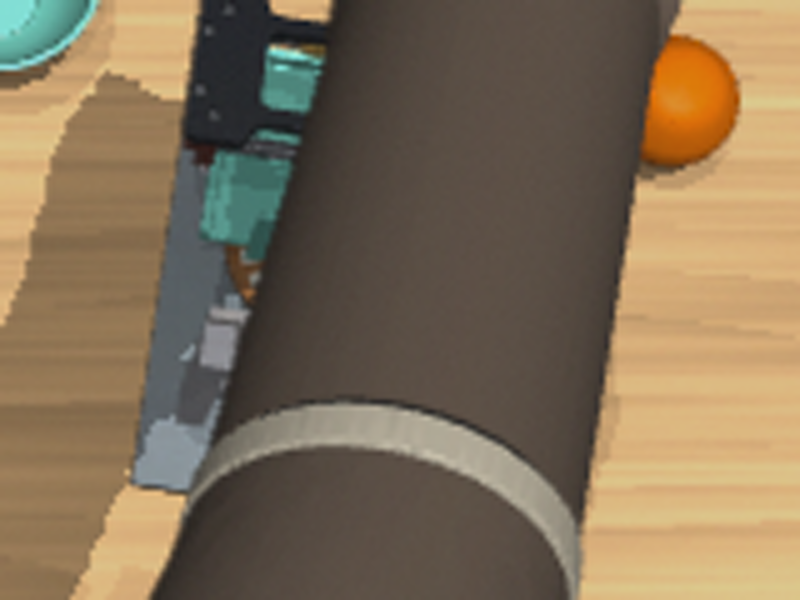

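Scene: the shelf faces the strip squarely, with a tab at crop (310,245) and the orange catch visible at (352,272). The top view is blocked by the arm. I'll use the visible catch as a free starting guess for the search.

Run:
```python
from meas import *
a=np.radians(171.8); O=np.array([.5634,-.1613]); X=np.array([np.cos(a),np.sin(a)]); Y=np.array([-np.sin(a),np.cos(a)])
d=np.load("scene0.npz"); P=d["P"]; hsv=cv2.cvtColor(d["img"],cv2.COLOR_RGB2HSV)
sx=(P[...,:2]-O)@X*1000; sy=(P[...,:2]-O)@Y*1000; z=P[...,2]*1000
m=(abs(sx)<12)&(abs(sy)<75)&(z>25)&(z<180)
print(m.sum(),"sx of face by z>60:",np.percentile(sx[m&(sx<4)],[5,25,50,75,95]).round(1),"sy range",np.percentile(sy[m],[1,99]),"z",np.percentile(z[m],[1,99]))
o=m&(hsv[...,0]<18)&(hsv[...,1]>110)
for v,u in np.argwhere(o): print(u,v,sx[v,u].round(1),sy[v,u].round(1),z[v,u].round(1),hsv[v,u])
```

```text
830 sx of face by z>60: [-0.5  0.2  0.7  1.2  3. ] sy range [-61.83957962  65.27008197] z [ 26.50614916 174.52977019]
287 216 0.1 13.4 85.0 [ 10 132 108]
288 216 -0.6 0.2 96.2 [ 10 127 104]
287 217 -2.7 2.7 91.4 [ 10 150 114]
288 217 -0.4 1.8 91.4 [ 10 150 109]
287 218 -3.1 1.9 88.8 [ 11 153 113]
288 218 -1.3 -1.2 90.9 [ 11 162 110]
289 218 0.6 -3.9 92.7 [ 10 119 103]
287 219 -3.0 3.1 84.5 [ 10 141 110]
289 219 0.5 -3.5 89.0 [ 10 121 103]
287 220 -3.6 1.4 82.7 [ 10 114 105]
288 220 -2.0 -2.6 85.7 [ 11 143 107]
289 220 0.4 -3.3 85.6 [ 11 119 101]
288 221 -2.2 -2.5 82.3 [ 10 111  99]
```

```bash
cat > st.py <<'E'
from h import *
# heel in stand axes (mm), force in stand axes (N), yaw error/tilt
s=read_state(); a=np.radians(171.8); X=np.array([np.cos(a),np.sin(a),0]); Y=np.array([-np.sin(a),np.cos(a),0])
B=np.array([X,Y,[0,0,1]]); p=np.array(s["tool_pos"])-[.562,-.163,0]; h=B@p*1000+[33,0,-82.2]
T=np.column_stack([X,-Y,[0,0,-1]])
print("t",round(s["time_s"],2),"heel",h.round(1),"F",(B@s["force"]).round(1),"M",(B@s["moment"]).round(2),"gap",round(s["finger_gap"]*1000,1),"turn",np.round(np.degrees(Rot.from_matrix(Rot.from_quat(s["tool_rot"]).as_matrix().T@T).as_rotvec())/5,2))
E
python3 st.py
python3 -m pendant '[[[0.3,0,0.2,0,0,0,1],[0.5,0,0,0,0,0,1],[0,0,0,0,0,0,1]]]' ; python3 st.py
```

```text
t 7.47 heel [-44.7  -1.8  99. ] F [-1.2 -0.8 -3.1] M [-0.04  0.   -0.01] gap 9.9 turn [ 0.01 -0.02 -0.01]
time_s: 7.72
tool_pos: [0.6221, -0.1693, 0.1776]
tool_rot: [0.071, 0.997, 0.001, -0.001]
force: [0.1, 0.0, -3.4]
finger_gap: 0.01
t 7.72 heel [-27.4  -2.3  95.4] F [-0.1 -0.  -3.4] M [-0.02 -0.04  0.03] gap 10.0 turn [ 0.01 -0.03  0.  ]
```

```bash
python3 -m pendant '[[[0.4,-0.1,0.07,0,0,0,1],[0.1,0,0,0,0,0,1],[0,0,0,0,0,0,1]]]' >/dev/null; python3 st.py
python3 -m pendant '[[[0.1,0,0,0,0,0,1],[0.05,0,0,0,0,0,1],[0,0,0,0,0,0,1]]]'>/dev/null ; python3 st.py
```

```text
t 7.97 heel [-18.7   1.2  94.7] F [ 0.6  0.2 -3.3] M [-0.01  0.01 -0.01] gap 9.8 turn [ 0.   -0.   -0.02]
t 8.22 heel [-16.2   1.3  94.7] F [ 0.1  0.1 -2.9] M [ 0.03  0.03 -0.  ] gap 9.7 turn [ 0.    0.   -0.02]
```

```bash
for i in 1 2 ; do :; done
python3 -m pendant '[[[0.05,0,0,0,0,0,1],[0.05,0,0,0,0,0,1],[0,0,0,0,0,0,1]]]' >/dev/null; python3 st.py
python3 -m pendant '[[[0.05,0,0,0,0,0,1],[0.05,0,0,0,0,0,1],[0,0,0,0,0,0,1]]]'>/dev/null ; python3 st.py
python3 -m pendant '[[[0.05,0,0,0,0,0,1],[0.05,0,0,0,0,0,1],[0,0,0,0,0,0,1]]]'>/dev/null ; python3 st.py
```

```text
t 8.47 heel [-14.    1.4  94.6] F [ 0.3  0.3 -3.6] M [-0.   -0.02  0.02] gap 9.7 turn [ 0.   -0.   -0.02]
t 8.72 heel [-11.9   1.4  94.6] F [-0.5  0.4 -3.8] M [ 0.03 -0.05 -0.02] gap 10.0 turn [ 0.   -0.   -0.02]
t 8.97 heel [-9.9  1.4 94.6] F [-0.1 -0.  -3.5] M [-0.03 -0.02 -0.  ] gap 10.1 turn [ 0.   -0.   -0.02]
```

```bash
python3 -m pendant '[[[0.05,0,0,0,0,0,1],[0.05,0,0,0,0,0,1],[0,0,0,0,0,0,1]]]' >/dev/null; python3 st.py
python3 -m pendant '[[[0.05,0,0,0,0,0,1],[0.05,0,0,0,0,0,1],[0,0,0,0,0,0,1]]]'>/dev/null ; python3 st.py
```

```text
t 9.22 heel [-7.9  1.4 94.6] F [-0.6 -0.1 -3.3] M [-0.01  0.03  0.02] gap 10.0 turn [ 0.   -0.   -0.02]
t 9.47 heel [-5.9  1.4 94.6] F [ 0.4 -0.7 -3. ] M [-0.01 -0.01 -0.  ] gap 10.1 turn [ 0.   -0.   -0.02]
```

```bash
python3 -m pendant '[[[0.05,0,0,0,0,0,1],[0.05,0,0,0,0,0,1],[0,0,0,0,0,0,1]]]' >/dev/null; python3 st.py
python3 -m pendant '[[[0.05,0,0,0,0,0,1],[0,0,0,0,0,0,1]]]'>/dev/null ; python3 st.py
```

```text
t 9.72 heel [-3.9  1.4 94.6] F [ 0.  -0.2 -3.3] M [ 0.05 -0.04 -0.02] gap 9.7 turn [ 0.   -0.   -0.02]
t 9.88 heel [-3.   1.4 94.6] F [-0.   0.4 -2.4] M [ 0.01 -0.02 -0.03] gap 10.0 turn [ 0.   -0.   -0.02]
```

```bash
python3 -m pendant '[[[0.05,0,0,0,0,0,1],[0,0,0,0,0,0,1]]]' >/dev/null; python3 st.py
python3 -m pendant '[[[0.05,0,0,0,0,0,1],[0,0,0,0,0,0,1]]]'>/dev/null ; python3 st.py
python3 - <<'E'
from h import *
f=grab("scene"); cv2.imwrite("pics/ins.png",cv2.resize(f["image"][165:265,225:345][...,::-1],(720,600),interpolation=cv2.INTER_CUBIC))
E
```

```text
t 10.05 heel [-2.4  1.4 94.8] F [-1.   0.1 -3.2] M [-0.05  0.19 -0.02] gap 9.8 turn [-0.    0.01 -0.02]
t 10.22 heel [-1.9  1.3 95. ] F [-2.7 -0.5 -3.3] M [0.02 0.82 0.04] gap 10.0 turn [-0.    0.02 -0.02]
```

View pics/ins.png

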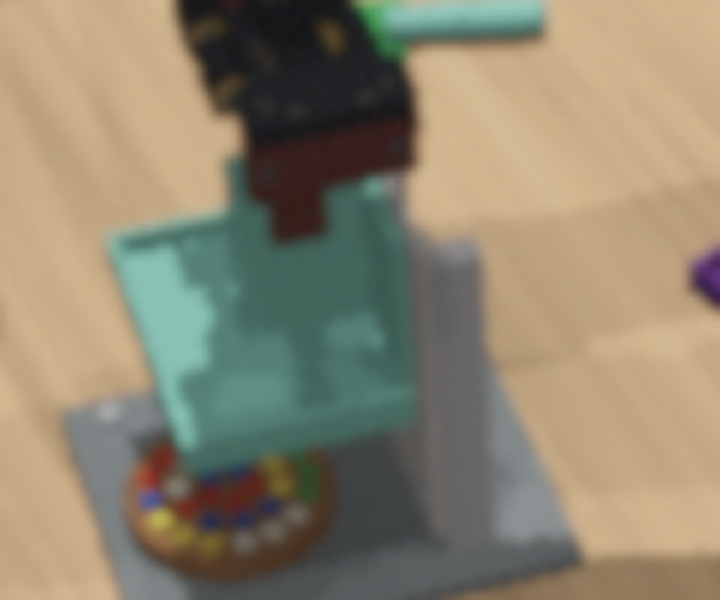

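The plate lies flush against the strip and the tabs no longer show in front of it, so they are in the slots. Light contact began at heel x≈-2.4. Now I'll go down in small steps, watching the force.

```bash
python3 -m pendant '[[[0,0,0.1,0,0,0,1],[0,0,0,0,0,0,1]]]' >/dev/null; python3 st.py
python3 -m pendant '[[[0,0,0.1,0,0,0,1],[0,0,0,0,0,0,1]]]' >/dev/null; python3 st.py
python3 -m pendant '[[[0,0,0.1,0,0,0,1],[0,0,0,0,0,0,1]]]' >/dev/null; python3 st.py
```

```text
t 10.43 heel [-2.   1.3 93.1] F [-2.9  0.4  0.1] M [ 0.04  0.89 -0.  ] gap 10.0 turn [-0.    0.02 -0.02]
t 10.6 heel [-1.8  1.4 90.9] F [-3.2  0.4 -0. ] M [0.05 1.03 0.02] gap 9.8 turn [-0.    0.02 -0.02]
t 10.77 heel [-1.6  1.4 88.7] F [-4.  -0.2  1.2] M [0.1  1.15 0.  ] gap 9.9 turn [-0.    0.01 -0.02]
```

```bash
python3 -m pendant '[[[0,0,0.1,0,0,0,1],[0,0,0,0,0,0,1]]]' >/dev/null; python3 st.py
python3 -m pendant '[[[0,0,0.1,0,0,0,1],[0,0,0,0,0,0,1]]]' >/dev/null; python3 st.py
python3 -m pendant '[[[0,0,0.1,0,0,0,1],[0,0,0,0,0,0,1]]]' >/dev/null; python3 st.py
```

```text
t 10.93 heel [-1.2  1.3 86.2] F [-5.1 -0.1 -3. ] M [0.01 1.42 0.07] gap 9.9 turn [-0.    0.   -0.02]
t 11.1 heel [-1.1  1.3 84. ] F [-5.5  0.1 -2. ] M [0.03 1.57 0.01] gap 9.9 turn [ 0.   -0.   -0.02]
t 11.27 heel [-1.   1.3 82. ] F [-5.5 -0.1 -2.8] M [0.04 1.57 0.03] gap 10.1 turn [ 0.   -0.   -0.02]
```

```bash
python3 -m pendant '[[[0,0,0.1,0,0,0,1],[0,0,0,0,0,0,1]]]' >/dev/null; python3 st.py
python3 -m pendant '[[[0,0,0.1,0,0,0,1],[0,0,0,0,0,0,1]]]' >/dev/null; python3 st.py
python3 -m pendant '[[[0,0,0.05,0,0,0,1],[0,0,0,0,0,0,1]]]' >/dev/null; python3 st.py
python3 - <<'E'
from h import *
f=grab("scene"); cv2.imwrite("pics/dn.png",cv2.resize(f["image"][165:265,225:345][...,::-1],(720,600),interpolation=cv2.INTER_CUBIC))
E
```

```text
t 11.43 heel [-1.1  1.3 80. ] F [-6.5  1.  -1.7] M [0.02 1.48 0.02] gap 9.7 turn [-0.   -0.   -0.02]
t 11.6 heel [-1.   1.2 77.9] F [-5.1 -0.2 -2.4] M [ 0.05  1.51 -0.01] gap 10.2 turn [ 0.   -0.01 -0.02]
t 11.77 heel [-1.1  1.3 77.1] F [-5.8  0.1 -0.7] M [0.05 1.42 0.  ] gap 9.9 turn [ 0.   -0.   -0.02]
```

View pics/dn.png

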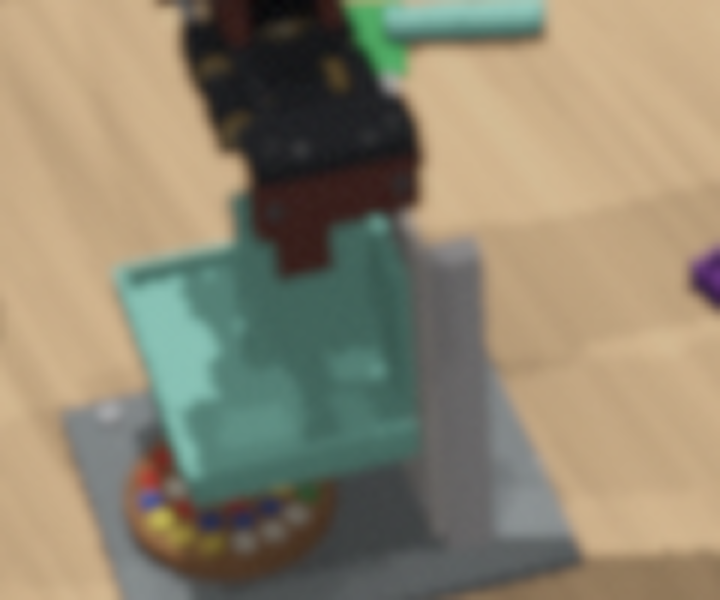

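The shelf is sliding down level along the face, at heel ≈77. I'll continue in 1 mm steps towards the stop.

```bash
python3 -m pendant '[[[0,0,0.06,0,0,0,1],[0,0,0,0,0,0,1]]]' >/dev/null; python3 st.py
python3 -m pendant '[[[0,0,0.06,0,0,0,1],[0,0,0,0,0,0,1]]]' >/dev/null; python3 st.py
python3 -m pendant '[[[0,0,0.06,0,0,0,1],[0,0,0,0,0,0,1]]]' >/dev/null; python3 st.py
```

```text
t 11.98 heel [-1.1  1.3 75.9] F [-5.1  0.1 -2.3] M [ 0.03  1.42 -0.01] gap 9.8 turn [ 0.   -0.   -0.02]
t 12.15 heel [-1.   1.2 74.4] F [-6.4  0.3 -3.5] M [ 0.05  1.89 -0.03] gap 9.8 turn [ 0.   -0.01 -0.02]
t 12.32 heel [-1.   1.2 73.4] F [-5.5  0.3 -1.8] M [ 0.03  1.42 -0.04] gap 9.8 turn [ 0.   -0.01 -0.02]
```

```bash
python3 -m pendant '[[[0,0,0.06,0,0,0,1],[0,0,0,0,0,0,1]]]' >/dev/null; python3 st.py
python3 -m pendant '[[[0,0,0.06,0,0,0,1],[0,0,0,0,0,0,1]]]' >/dev/null; python3 st.py
```

```text
t 12.48 heel [-1.1  1.2 72.3] F [-5.4 -0.6 -0.6] M [0.   1.35 0.05] gap 9.8 turn [ 0.   -0.   -0.02]
t 12.65 heel [-1.2  1.3 72.2] F [-2.7  0.4  7.2] M [-0.04  0.57 -0.01] gap 9.9 turn [ 0.    0.   -0.02]
```

```bash
python3 -m pendant '[[[0,0,0.03,0,0,0,1],[0,0,0,0,0,0,1]]]' >/dev/null; python3 st.py
python3 -m pendant '[[[0,0,0.03,0,0,0,1],[0,0,0,0,0,0,1]]]' >/dev/null; python3 st.py
```

```text
t 12.82 heel [-1.3  1.3 72.1] F [-1.9 -0.7 10.5] M [-0.13  0.16  0.02] gap 9.7 turn [ 0.    0.01 -0.02]
t 12.98 heel [-1.5  1.3 72. ] F [-1.7 -0.4 12.9] M [-0.19  0.01 -0.01] gap 9.9 turn [ 0.    0.01 -0.02]
```

```bash
python3 -m pendant '[[[0,0,0.05,0,0,0,1],[0,0,0,0,0,0,1]]]' >/dev/null; python3 st.py
python3 -m pendant '[[[0,0,0.05,0,0,0,1],[0,0,0,0,0,0,1]]]' >/dev/null; python3 st.py
```

```text
t 13.15 heel [-1.9  1.3 71.7] F [-1.  -1.4 17.4] M [-0.22 -0.06 -0.  ] gap 9.5 turn [ 0.01  0.03 -0.02]
t 13.32 heel [-2.3  1.3 71.4] F [-1.4 -1.8 20.6] M [-0.29 -0.29 -0.02] gap 10.2 turn [ 0.01  0.04 -0.02]
```

Firm stop at about 24 N net. Next I'll unload and try a gentle lift to check the lock.

```bash
python3 -m pendant '[[[0,0,-0.1,0,0,0,1],[0,0,-0.1,0,0,0,1],[0,0,0,0,0,0,1]]]' >/dev/null; python3 st.py
python3 -m pendant '[[[0,0,-0.1,0,0,0,1],[0,0,0,0,0,0,1]]]' >/dev/null; python3 st.py
python3 -m pendant '[[[0,0,-0.07,0,0,0,1],[0,0,0,0,0,0,1]]]' >/dev/null; python3 st.py
```

```text
t 13.57 heel [-1.1  1.3 72.2] F [-4.5 -0.3 -0.9] M [-0.01  1.29  0.08] gap 9.7 turn [ 0.    0.   -0.02]
t 13.73 heel [-0.9  1.2 73.6] F [-6.3 -0.2 -2.8] M [-0.04  1.44 -0.02] gap 9.8 turn [ 0.   -0.01 -0.02]
t 13.9 heel [-0.7  1.2 74.4] F [-7.2 -0.6 -5.2] M [0.07 1.71 0.04] gap 9.9 turn [-0.   -0.02 -0.02]
```

```bash
python3 -m pendant '[[[0,0,-0.06,0,0,0,1],[0,0,0,0,0,0,1]]]' >/dev/null; python3 st.py
python3 -m pendant '[[[0,0,-0.06,0,0,0,1],[0,0,0,0,0,0,1]]]' >/dev/null; python3 st.py
```

```text
t 14.07 heel [-0.2  1.1 74.6] F [ -7.9   0.4 -11.3] M [0.04 1.94 0.03] gap 9.8 turn [-0.   -0.03 -0.02]
t 14.23 heel [ 0.2  1.  74.8] F [ -9.3  -0.1 -17.2] M [ 0.15  2.19 -0.03] gap 10.0 turn [-0.   -0.05 -0.02]
```

Locked: about 2.5 mm of play, then firm resistance to lifting. I'll settle it back down, relieve the forward push, release and retreat.

```bash
python3 -m pendant '[[[-0.03,0,0.12,0,0,0,1],[-0.02,0,0.12,0,0,0,1],[0,0,0.1,0,0,0,1],[0,0,0,0,0,0,1]]]' >/dev/null; python3 st.py
python3 -m pendant '[[[0,0,0,0,0,0,0],[0,0,0,0,0,0,0],[0,0,0,0,0,0,0],[0,0,0,0,0,0,0],[0,0,0,0,0,0,0],[0,0,0,0,0,0,0]]]' ; python3 st.py
```

```text
t 14.57 heel [-1.5  1.3 71.8] F [-0.7 -1.4  5. ] M [-0.16  0.12  0.04] gap 10.0 turn [ 0.   -0.02 -0.02]
time_s: 15.07
tool_pos: [0.5963, -0.1693, 0.1534]
tool_rot: [0.072, 0.997, 0.0, -0.0]
force: [-0.3, -0.4, 0.3]
finger_gap: 0.0431
t 15.07 heel [-1.9  1.3 71.2] F [0.3 0.5 0.3] M [-0.02 -0.01 -0.03] gap 43.1 turn [ 0.   -0.01 -0.02]
```

Straight up 120 mm, then away along tool +y (towards the left side) to clear the view.

```bash
python3 -m pendant '[[[0,0,-0.3,0,0,0,0],[0,0,-0.6,0,0,0,0],[0,0,-0.9,0,0,0,0],[0,0,-0.9,0,0,0,0],[0,0,-0.9,0,0,0,0],[0,0,-0.9,0,0,0,0],[0,0,-0.9,0,0,0,0],[0,0,-0.5,0,0,0,0],[0,0.9,0,0,0,0,0],[0,0.9,0,0,0,0,0],[0,0.9,0,0,0,0,0],[0,0.9,0,0,0,0,0],[0,0.9,0,0,0,0,0],[0,0.9,0,0,0,0,0],[0,0.9,0,0,0,0,0],[0,0.9,0,0,0,0,0],[0,0.9,0,0,0,0,0],[0,0.9,0,0,0,0,0],[0,0.9,0,0,0,0,0],[0,0,0,0,0,0,0]]]' ; python3 st.py
python3 - <<'E'
from meas import *
ims=[]
for n,(r0,r1,c0,c1) in(("top",(150,270,310,470)),("scene",(165,285,215,375))):
    f=grab(n); P=cloud(f); ims.append(cv2.resize(f["image"][r0:r1,c0:c1,::-1],(400,300),interpolation=cv2.INTER_CUBIC))
    hsv=cv2.cvtColor(f["image"],cv2.COLOR_RGB2HSV); m=(cv2.inRange(hsv,(75,60,25),(95,255,255))>0)&(abs(P[...,0]-.6)<.13)&(abs(P[...,1]+.17)<.13)&(P[...,2]>.05)
    p=P[m]
    if len(p)>50: print(n,m.sum(),rect(p[:,:2]),"z",np.percentile(p[:,2],[1,50,99]).round(4))
cv2.imwrite("pics/end.png",cv2.resize(np.hstack(ims),(800,300)))
E
```

```text
time_s: 16.73
tool_pos: [0.6254, 0.0314, 0.2719]
tool_rot: [0.07, 0.998, 0.001, -0.0]
force: [0.0, 0.4, 0.1]
finger_gap: 0.0438
t 16.73 heel [  -2.  -201.4  189.7] F [ 0.  -0.4  0.1] M [-0.08 -0.04 -0.  ] gap 43.8 turn [ 0.03 -0.    0.04]
top 1868 ((615.2352294921875, -138.9294891357422), (203.68624877929688, 102.37199401855469), 83.22758483886719) z [0.0724 0.0782 0.1684]
scene 1695 ((612.2750854492188, -169.19070434570312), (140.16957092285156, 101.04696655273438), 81.79132080078125) z [0.0696 0.0784 0.1633]
```

View pics/end.png

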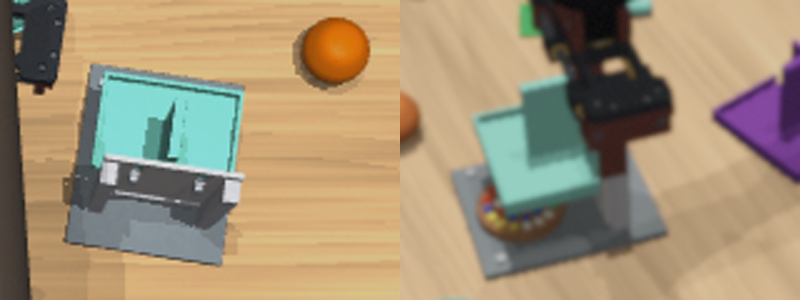

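Both hook lips show behind the strip (135,178 and 200,185) and the shelf hangs level. Tray floor 78 mm and fin top 168 mm agree with heel 72 mm. I'll move the arm further out of the scene view, look for the catch in the window, and check the bystanders.

```bash
python3 -m pendant '[[[0,0.9,0,0,0,0,0],[0,0.9,0,0,0,0,0],[0,0.9,0,0,0,0,0],[0,0.9,0,0,0,0,0],[0,0.9,0,0,0,0,0],[0,0.9,0,0,0,0,0],[0,0.9,0,0,0,0,0],[0,0.9,0,0,0,0,0],[0,0.9,0,0,0,0,0],[0,0.9,0,0,0,0,0],[0,0.9,0,0,0,0,0],[0,0,0,0,0,0,0],[0,0,0,0,0,0,0]]]'
python3 - <<'E'
from meas import *
f=grab("scene"); g=grab("top")
cv2.imwrite("pics/end2.png",cv2.resize(f["image"][170:260,230:350][...,::-1],(800,600),interpolation=cv2.INTER_CUBIC))
for n,F in(("scene",f),("top",g)):
    a=np.load(n+"0.npz")["img"]; d=cv2.absdiff(a,F["image"]).max(2)
    k,l,st,ce=cv2.connectedComponentsWithStats(cv2.morphologyEx((d>45).astype(np.uint8),cv2.MORPH_OPEN,np.ones((3,3))))
    print(n,[(st[i].tolist()) for i in range(1,k) if st[i,4]>25])
E
```

```text
time_s: 17.92
tool_pos: [0.6537, 0.2236, 0.2712]
tool_rot: [0.072, 0.997, -0.0, -0.0]
force: [-0.7, -0.0, -1.0]
finger_gap: 0.0439
scene [[345, 0, 66, 69, 527], [424, 0, 41, 42, 836], [469, 0, 8, 15, 82], [616, 0, 24, 31, 290], [287, 25, 135, 284, 12607], [532, 63, 9, 8, 33], [554, 63, 40, 31, 649], [314, 67, 21, 20, 172], [331, 68, 12, 17, 135], [510, 72, 10, 3, 30], [304, 89, 35, 36, 744], [292, 91, 9, 6, 42], [544, 97, 20, 23, 271], [287, 98, 14, 6, 55], [510, 100, 5, 6, 27], [282, 115, 19, 6, 70], [544, 121, 13, 9, 86], [486, 126, 8, 25, 128], [281, 131, 21, 8, 105], [245, 190, 49, 74, 2088], [503, 243, 137, 237, 9728], [319, 300, 70, 74, 3012], [305, 368, 8, 10, 42], [309, 380, 15, 26, 210]]
top [[151, 37, 6, 6, 31], [134, 45, 8, 10, 54], [5, 46, 267, 434, 47744], [87, 56, 9, 26, 145], [229, 176, 6, 5, 26], [347, 179, 57, 39, 1697], [49, 328, 17, 7, 93], [73, 330, 23, 5, 94], [252, 336, 10, 4, 35], [253, 341, 33, 14, 276], [262, 354, 29, 19, 332], [277, 374, 14, 4, 54], [282, 386, 10, 6, 46], [0, 388, 32, 48, 935], [176, 428, 9, 4, 28], [352, 456, 7, 9, 46], [309, 464, 4, 16, 57], [334, 466, 10, 14, 82]]
```

View pics/end2.png

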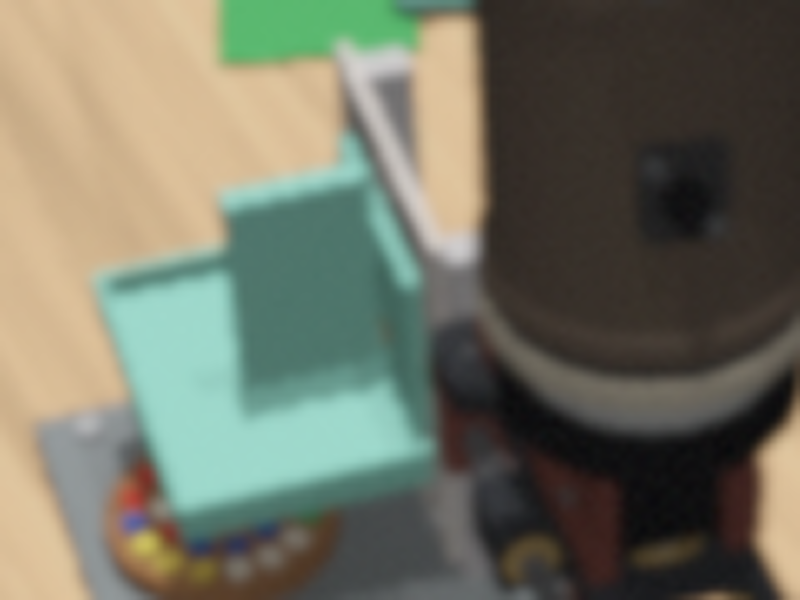

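The shelf hangs level and flush, with a faint orange spot of the catch showing in its window (385,330). The changed pixels lie in the arm, shadow and shelf areas, with no sign of a bystander having moved. Handing in.

```bash
python3 -c "
from rig import *
close_job()"
```

```text
the job is handed in; nothing more can be done
```

The mint shelf is hanging on the rack, pushed home and locked. I let go of it, moved the arm clear and handed the job in at about 18 s.

**How it went:** I took the shelf by its fin (10 mm opening measured) and carried it round in front of the rack. The tabs went into the slots on the first try. I then pushed it down in 1–2 mm steps to a firm stop, with the heel about 72 mm up. The hardest push was about 24 N on the rack.

**Checks that agreed:**
- **Lock:** a gentle lift moved about 2.5 mm, then met firm resistance (about 14 N beyond the weight).
- **Position:** after release, the tray floor was at 78 mm and the fin top at about 163–168 mm in the two views, which fits a level shelf at that heel height. Both hook lips showed behind the strip.
- **Other objects:** comparing pictures from before and after showed changes only around the arm, shadows and shelf. A few small ones near the phone I took for shadow, but did not check closely.

**Weak or in disagreement:**
- **Catch:** in the last picture it was only a faint orange spot in the plate's window, so the lock rests mainly on the lift test.
- **Camera views:** the two views differed by about 3–4 mm, so I used their average and relied on feel for the fit.
- **Catch force:** the upward force on the way down was about 4 N at most, a little under the 5–15 N expected.

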